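# Empty the tube scoop through the flap of the bench waste bin

### The job

Empty the two used tubes from the long scoop into the waste bin: press the bin's spring flap open with the pouring lip of the scoop and tip the tubes in over it. Then take the scoop out so that the flap closes, and stand it level on the bench, released. Leave the empty short scoop where it is.

Things in the scene. Friction and masses are not known exactly. Their poses are not given: they have to be found in the camera images.
- scoop: The long scoop: aluminium tray 110 long (x) x 60 wide (y), flat underside, walls 30 high at the sides and rear, open pouring end at its -x. Behind the rear wall an upright black grip, 20 thick (y), 30 long (x +55 to +85), reaches 70 above the bench: take it from above, fingers closing along y. About 140 g. Origin: centre of the tray's underside; z up.
- scoop_lip (a point): Middle of the lower front edge of the long scoop's pouring lip, 55 from the scoop's origin along -x, level with the underside; axes as the scoop's. The lip is 10 high, with a ramp of 22 degrees up to it inside: the tubes stay in until the scoop is tipped lip-down by more than that, and roll out over the lip by about 40 degrees.
- slot_hinge (a point): Middle of the flap's hinge line, on the top face of the fixed waste bin; axes as the bin's, z up. Grey box, white top, 200 (x) x 180 (y) x 160 high, from x -150 to +50 in this frame. The slot in its top (x -98 to 0, y -60 to +60) is closed flush by an aluminium flap hinged at x = 0, the side away from the robot (turned up to 15 degrees). Inside it is empty, floor 155 below.
- flap (a joint): Angle of the flap (95 long, 114 wide, a dark hinge rod along its hinged edge), rad: 0 closed; it grows as the free edge (robot side) is pressed down into the bin, making a slide towards -x; stop at 1.25. A spring closes it: pressed 65 mm from the hinge it takes about 0.8 N to start, 1.3 N at 0.7 rad. The tubes' weight does not open it.
- tube_a: A used amber tube with a beige cap, 12 diameter x 40 long, 12 g, loose in the long scoop, lying across it. Origin at its centre, its length along its y.
- tube_b: The other used tube, same as tube_a.
- short_scoop: The empty short scoop, a bystander: as the long one but the tray is only 65 long (grip x from +32 to +62). Origin: centre of the tray's underside. The bin and the two scoops swap places (left, middle, right).
Things that resemble listed ones, but are neither listed nor needed, are in the scene too. What is shaped like the scoop but blue or red is not meant.

How it is judged (in metres and radians):
On the way, in this order (a step that is already met when the one before it is completed fails the run):
1. the lip of the long scoop has pressed the flap open: flap past 0.2 rad with the lip edge below the bin's top, inside the slot (value of joint flap above 0.2 rad and z of scoop_lip in the frame of slot_hinge below -0.005 m and x of scoop_lip in the frame of slot_hinge between -0.098 and -0.005 m and y of scoop_lip in the frame of slot_hinge between -0.06 and 0.06 m), for 0.05 s.
2. both tubes are inside the bin (z of each of tube_a, tube_b in the frame of slot_hinge below -0.08 m and x of tube_a in the frame of slot_hinge between -0.15 and 0.05 m and y of tube_a in the frame of slot_hinge between -0.09 and 0.09 m and x of tube_b in the frame of slot_hinge between -0.15 and 0.05 m and y of tube_b in the frame of slot_hinge between -0.09 and 0.09 m), for 0.1 s.
At the end, for the whole second after the job is handed in: Both tubes lie inside the waste bin (more than 80 mm below its top), the flap is closed (under 0.1 rad), and the long scoop stands on the bench at rest, level within 0.15 rad (origin under 12 mm high) (all of step 2 and value of joint flap below 0.1 rad and height (world z) of scoop below 0.012 m and angle between scoop's own z axis and vertical below 0.15 rad and linear speed of scoop below 0.02 m/s); the robot touches nothing.
It fails at once if the short scoop is moved by more than 30 mm (distance of short_scoop from where it was at the start of the episode above 0.03 m).
It also fails if it takes over 70 s, if anything falls off the work surface, if the arm or the gripper's body presses on something with over 40 N, if the wrist force passes 120 N, or if a joint passes its speed limit or range.

### The arm

A 6-joint arm with a two-finger parallel gripper is mounted at the origin on the work surface. World frame = base frame: x ahead of the robot, y to its left, z up, the work surface at z = 0. Lengths are in mm, angles in rad, forces in N, time in s.
With the tool pointing down it reaches from about 350 to 875 mm from the base axis. Payload 4.2 kg.
Tool frame: the origin (TCP) lies midway between the tips of the shut fingers; the grasp point (between the pads) lies 19 mm behind it (arm.hold_point_z is the distance from the TCP to the grasp point, in mm); z points along the fingers, y is the line along which they close (so a half turn about z gives the same grasp; the last joint's range is limited). The gripper opens to 85 mm and grips with 20 to 120 N. Pads are 22 mm wide; open, the fingers measure 114 mm over their backs; the gripper's body (76 mm by 85 mm) begins 54 mm behind the grasp point. The pads swing forward as they close: fully open they stand 13 mm farther back than shut.
Start: joints at [0.259, 0.385, 0.008, 0, -1.194, -0.259], TCP at [624.979, 0.025, 231.312] pointing down, gripper open.
Joint ranges: [-3.14, 3.14], [-1.21, 2.06], [-1.07, 1.41], [-3.16, 2.05], [-2.99, -0.16], [-3.1, 3.1]. Speed limits (rad/s): [2.79, 2.79, 3.14, 3.14, 3.14, 3.14].

### API

Orientations are given as a unit quaternion [x, y, z, w].
In Python, from bench import arm, vision gives the robot as it stands. The module is installed in compiled form; this text tells all that it offers.
- The arm moves only by the tool servo_tool, never from a script. Its argument "plan" is a list of rows, each a list of 7 numbers: the shift along the world's x, y, z each as a share of 300 mm, from -1 to 1, then the turn, a rotation vector about the world's x, y, z each as a share of 2 rad, from -1 to 1, then the opening, from 0 (shut) to 1 (fully open). A call has 1 to 20 rows; each row shifts and turns the commanded pose from where the row before left it; what a row does not reach is not made up. A row lasts 1/8 s, in which the tool goes at most 62.5 mm and 10.7 degrees, less where a joint would pass 70% of its speed; a pose out of reach is approached as far as the arm can. A call with a number of a shift or a turn outside -1 to 1 is refused whole. A call with a gripper value outside its range is refused whole. The fingers move at their own pace and stop on an object; the grip force is fixed at half the most. Time passes only in rows, so rows that do not move let the fingers close. It gives the time, the measured TCP pose, the force, the opening and the grip force at its end, in the units of the state.
- arm.read_state(): the state, without advancing time (a new reading comes with each control period).
- vision.get_image(name): name is "scene" or "side" or "wrist"; returns a dict with "image" (400x640x3 uint8, red, green, blue), "z_map" (400x640 float32, mm along the optical axis (not along the pixel's ray), 0 where there is no reading), "K" (3x3 intrinsics, pixels), "world_to_cam" (4x4, takes a point from world to camera coordinates); the wrist camera has in their place "mount" (4x4, takes a point from camera to tool coordinates, whose origin is the TCP and whose axes are the flange's). Camera axes: x right, y down, z forward; pixel columns grow to the right and rows downward; lengths in mm; the calibration is good to about 2 mm. A picture is of the moment at which its call begins: read the wrist's pose just before it.
- arm.job_done(): hands the job in; it is judged then, once.
The state is a dict: "clock": time; "joints": joint angles; "joint_vel": joint speeds; "joint_efforts": joint torques, N m; "position": TCP position; "ee_rot": TCP orientation; "contact_force": force on the tool from outside, world axes, zero at the start; "wrist_torque": the same for the moment, N m; "gripper_width": finger opening in mm; "grasp_force": force on a finger pad.
Only numpy, scipy, OpenCV 4.12 (cv2) and the standard library are available. Lean on these libraries where they do the work, as an engineer would, in place of code of your own. Each camera call takes 0.05 s, during which the arm holds its last target. There are 200 camera calls.

## Working session

There is one attempt and no reset: what is moved stays moved. The work goes in short steps, Python scripts to look and compute and a tool call to move; the robot and the scene stay as the last step left them, time stands still between calls to the robot, and variables do not carry over. Pictures are saved under pics/ and viewed, at most 10 in all, crops included, and the job is handed in when it is done.

Besides the shell and the picture viewer there is one more tool, called after "Emit:" by a JSON object that holds its "name" and its "arguments". servo_tool: Moves the arm, as the interface text tells. Its arguments: {"type":"object","properties":{"plan":{"type":"array"}},"required":["plan"]}

```bash
mkdir -p pics; cat > h.py <<'E'
import numpy as np, cv2
from bench import arm, vision
def grab(n):
    d=vision.get_image(n); np.savez(f'pics/{n}.npz',**{k:np.array(v) for k,v in d.items()}); return d
def cloud(d):
    z=d['z_map'];K=d['K'];v,u=np.mgrid[:400,:640]
    P=np.stack([(u-K[0,2])/K[0,0]*z,(v-K[1,2])/K[1,1]*z,z,np.ones_like(z)],-1)
    W=P@np.linalg.inv(d['world_to_cam']).T; W=W[...,:3]; W[z<=0]=np.nan; return W
E
python3 - <<'E'
from h import *
for n in ('scene','side'):
    d=grab(n); cv2.imwrite(f'pics/{n}.png',d['image'][...,::-1])
    print(n,np.linalg.inv(d['world_to_cam']).round(2).tolist(),d['K'][0,0])
s=arm.read_state();print(s['position'],s['ee_rot'],s['gripper_width'],s['clock'])
E
```

```text
scene [[0.4, 0.78, -0.47, 983.07], [0.92, -0.34, 0.2, -209.74], [-0.0, -0.52, -0.86, 1027.96], [0.0, 0.0, 0.0, 1.0]] 431.3832844586947
side [[0.99, -0.08, 0.09, 409.24], [-0.12, -0.76, 0.64, -532.55], [0.02, -0.64, -0.77, 763.18], [0.0, 0.0, 0.0, 1.0]] 430.7627733293213
[6.24464832e+02 2.75363969e-02 2.30332834e+02] [-7.07063952e-01  7.07148889e-01  6.72190418e-04 -7.51437485e-04] 85.40772476704227 0.1
```

View pics/scene.png

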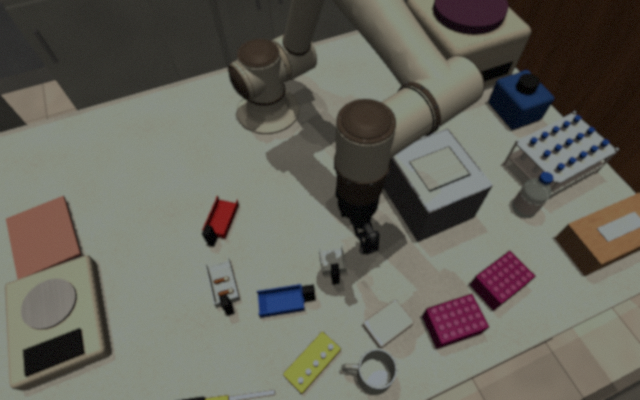

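View pics/side.png

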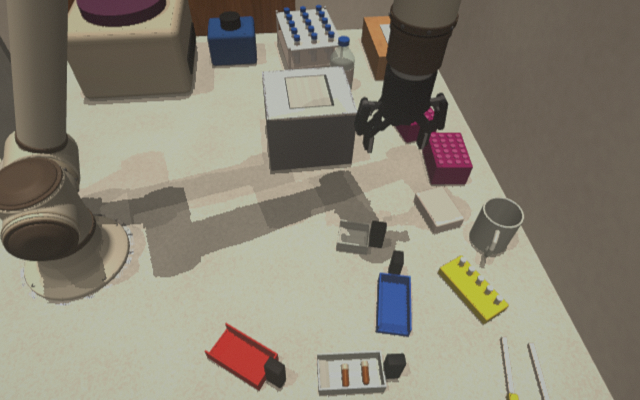

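Long scoop: scene (222,285), side (352,372), aluminium with two amber tubes inside. The aluminium tray at side (355,237) is the empty short scoop. Blue (285,300) and red (222,218) trays are not meant. The bin is the grey box with a white top, at scene (438,180). I'll confirm with a crop and measure.

```bash
python3 - <<'E'
from h import *
L={n:dict(np.load(f'pics/{n}.npz')) for n in('scene','side')}
C={n:cloud(L[n]) for n in L}
a=L['side']['image'][330:400,300:420,::-1]; b=L['scene']['image'][245:325,190:270,::-1]; c=L['side']['image'][60:170,255:365,::-1]
r=lambda i:cv2.resize(i,(390,290),interpolation=cv2.INTER_CUBIC)
d=L['side']['image'][210:270,325:400,::-1]
cv2.imwrite('pics/crop.png',np.vstack([np.hstack([r(a),r(b)]),np.hstack([r(c),r(d)])]))
def rect(p,t):
    q=cv2.minAreaRect(p[:,:2].astype(np.float32)); print(t,len(p),np.round(q[0],1),np.round(q[1],1),round(q[2],1))
for n in C:
    W=C[n].reshape(-1,3); W=W[~np.isnan(W[:,0])]; I=None
    top=W[(abs(W[:,2]-160)<8)&(W[:,0]>400)&(W[:,0]<900)&(W[:,1]>-50)&(W[:,1]<350)]
    rect(top,n+' top')
    print(np.percentile(top,[1,50,99],axis=0).round(1).tolist())
    for pt in ([(222,283),(227,306),(209,264)] if n=='scene' else [(352,372),(395,365),(330,385),(376,232),(355,237)]):
        print(pt,C[n][pt[1],pt[0]].round(1))
E
```

```text
scene top 3936 [506.1 274.3] [203.7 151.9] 0.4
[[410.6, 200.3, 154.0], [517.5, 274.2, 159.4], [606.2, 347.8, 163.4]]
(222, 283) [ 511.6 -301.8    3.3]
(227, 306) [ 597.8 -301.5   63.6]
(209, 264) [ 447.6 -318.1    2. ]
side top 3703 [504.9 275.4] [200.1 152.4] 1.1
[[406.9, 200.4, 153.6], [503.4, 264.5, 160.8], [602.8, 347.6, 163.8]]
(352, 372) [ 518.3 -295.8    2. ]
(395, 365) [ 579.3 -313.1   67.1]
(330, 385) [ 477.4 -312.7    2.2]
(376, 232) [607.7 -46.1  55.4]
(355, 237) [574.5 -18.7   3.8]
```

View pics/crop.png

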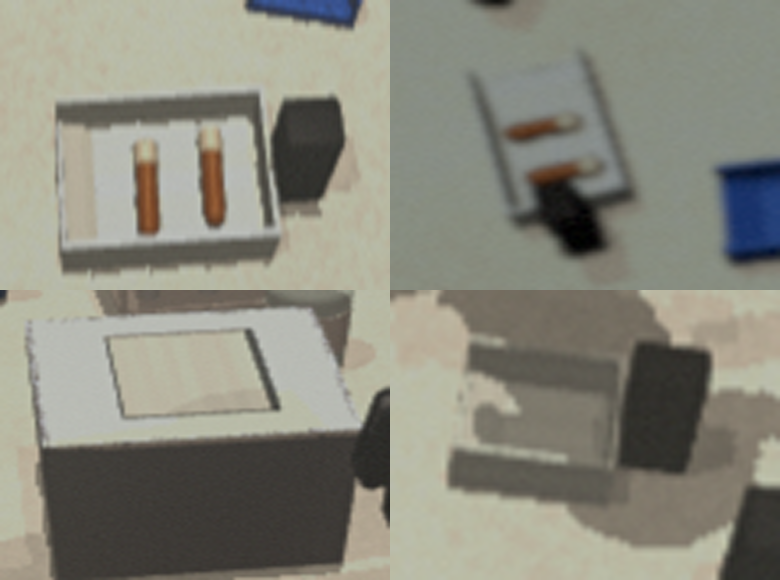

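The crop confirms it. Top left is the long scoop with two amber tubes, lip to the left (-x) and grip to the right. Bottom left is the bin with its dark hinge rod on the +x side. Bottom right is the empty short scoop. Now the precise poses.

```bash
python3 - <<'E'
from h import *
def rect(p,t):
    q=cv2.minAreaRect(p[:,:2].astype(np.float32)); print(t,len(p),np.round(q[0],1),np.round(q[1],1),round(q[2],1))
    return q
for n in('side','scene'):
    d=dict(np.load(f'pics/{n}.npz')); W=cloud(d); im=d['image'].astype(int)
    x,y,z=W[...,0],W[...,1],W[...,2]
    top=(abs(z-160)<7)&(x>380)&(x<640)&(y>150)&(y<400)
    m=cv2.morphologyEx(top.astype(np.uint8),cv2.MORPH_OPEN,np.ones((3,3)))>0
    q=rect(W[m],n+' bintop'); print('z',np.median(z[m]))
    # dark pixels inside (rod + slot gap)
    dk=m&(im.sum(-1)<300)&(x>q[0][0]-80)&(x<q[0][0]+85)&(abs(y-q[0][1])<75)
    if dk.sum()>5: print('dark',dk.sum(),np.percentile(W[dk],[5,50,95],axis=0).round(1).tolist()); rect(W[dk],'dark')
    w=(z>9)&(z<85)&(x>430)&(x<640)&(y>-360)&(y<-250)
    k,lab,st,ce=cv2.connectedComponentsWithStats(w.astype(np.uint8))
    for i in range(1,k):
        if st[i,4]>80:
            p=W[lab==i]; rect(p,n+f' scoop{i}')
    g=w&(z>40); rect(W[g],'grip'); gt=w&(z>66);rect(W[gt],'griptop')
    wl=w&(z>24)&(z<36)&(im.sum(-1)>250); rect(W[wl],'walls')
    s=(z>40)&(z<80)&(x>560)&(x<660)&(y>-90)&(y<20); 
    if s.sum()>5: rect(W[s],'shortgrip')
E
```

```text
side bintop 4316 [504.6 292.3] [200.1 186.2] 1.1
z 160.81711199145712
dark 55 [[551.9, 237.9, 161.0], [553.6, 285.6, 163.6], [556.3, 340.5, 165.3]]
dark 55 [553.8 291.9] [  4.3 113.8] 1.2
side scoop1 1612 [ 527.8 -300.3] [ 61.5 140. ] 86.1
side scoop2 159 [ 538.8 -301. ] [38.3 12.2] 83.9
grip 359 [ 582.4 -304.8] [20.3 30.4] 83.0
griptop 234 [ 582.6 -304.7] [20.3 30. ] 84.0
walls 494 [ 513.1 -299.3] [ 61.5 109.9] 86.1
shortgrip 242 [612.9 -38.7] [21.3 30.1] 75.2
scene bintop 4695 [506.3 290.7] [203.7 183.7] 1.1
z 159.41831673708305
dark 110 [[550.7, 236.3, 158.0], [555.6, 289.7, 161.2], [558.8, 344.4, 163.9]]
dark 110 [552.  288.6] [122.2  40. ] 77.0
scene scoop1 556 [ 529.2 -301.9] [ 60.7 142.2] 86.2
grip 158 [ 584.5 -305.2] [20.2 31.2] 85.2
griptop 103 [ 584.  -305.4] [19.6 30.1] 84.7
walls 143 [ 528.3 -301.9] [ 60.5 140.5] 86.0
shortgrip 135 [615.9 -40. ] [19.7 29.2] 74.1
```

Emit:
{"name": "servo_tool", "arguments": {"plan": [[-0.026,0.108,0.022,0,0,0.08727,1],[-0.026,0.108,0.022,0,0,0.08727,1],[-0.026,0.108,0.022,0,0,0.08727,1],[-0.026,0.108,0.022,0,0,0.08727,1],[-0.026,0.108,0.022,0,0,0.08727,1],[-0.026,0.108,0.022,0,0,0.08727,1],[-0.026,0.108,0.022,0,0,0.08727,1],[-0.026,0.108,0.022,0,0,0.08727,1],[-0.026,0.108,0.022,0,0,0.08727,1],[0,0,0,0,-0.0727,0,1],[0,0,0,0,-0.0727,0,1],[0,0,0,0,-0.0727,0,1],[0,0,0,0,-0.0727,0,1],[0,0,0,0,-0.0727,0,1],[0,0,0,0,-0.0727,0,1],[0,0,0,0,0,0,1]]}}

```text
clock: 2.1
position: [567.8, 281.1, 299.5]
ee_rot: [0.929, -0.01, 0.371, 0.012]
contact_force: [0.7, -0.1, -0.0]
gripper_width: 85.5
grasp_force: 0.0
```

```bash
cat > st.py <<'E'
from h import *
from scipy.spatial.transform import Rotation as R
s=arm.read_state(); r=R.from_quat(s['ee_rot'])
print(s['clock'],np.round(s['position'],1),'toolz',r.apply([0,0,1]).round(3),'tooly',r.apply([0,1,0]).round(3),np.round(s['joints'],3),np.round(s['contact_force'],1),round(s['gripper_width'],1),round(s['grasp_force'],1))
E
python3 st.py
```

```text
2.1 [567.8 281.1 299.5] toolz [ 0.688 -0.029 -0.725] tooly [-0.027 -1.     0.015] [ 0.768  0.113 -0.714  1.295 -0.545 -0.309] [ 0.7 -0.1 -0. ] 85.5 0.0
```

Emit:
{"name": "servo_tool", "arguments": {"plan": [[0,0.02,-0.05,0,-0.03,0,1],[0,0.02,-0.05,0,-0.03,0,1],[-0.02,0,-0.05,0,-0.03,0,1],[-0.02,0,-0.05,0,-0.03,0,1],[0,0,0,0,0,0,1]]}}

```text
clock: 2.72
position: [552.1, 305.4, 253.4]
ee_rot: [0.881, -0.017, 0.472, 0.02]
contact_force: [0.5, -1.0, 0.3]
gripper_width: 85.2
grasp_force: 0.0
```

```bash
python3 st.py
```

```text
2.725 [552.1 305.4 253.4] toolz [ 0.831 -0.051 -0.554] tooly [-0.049 -0.999  0.019] [ 0.644  0.187 -0.869  2.047 -0.653 -0.994] [ 0.5 -1.   0.3] 85.2 0.0
```

```bash
cat > go.py <<'E'
from h import *; import sys
from scipy.spatial.transform import Rotation as R
# go.py x y z yawdeg tiltdeg nrows : tool target (tool y = -scoop y; tilt = lip down)
x,y,z,yaw,t,n=map(float,sys.argv[1:7]); s=arm.read_state()
down=R.from_matrix([[1,0,0],[0,-1,0],[0,0,-1]])
T=R.from_euler('z',yaw,degrees=True)*R.from_euler('y',-t,degrees=True)*down
rv=(T*R.from_quat(s['ee_rot']).inv()).as_rotvec()
print(((np.array([x,y,z])-s['position'])/300/n).round(4).tolist(),(rv/2/n).round(4).tolist())
E
python3 go.py 583.3 -304.7 150 -4 0 16
```

```text
[0.0065, -0.1271, -0.0215] [0.0024, 0.0306, -0.0009]
```

Emit:
{"name": "servo_tool", "arguments": {"plan": [[0.0065,-0.127,0,0.0024,0.0306,-0.0009,1],[0.0065,-0.127,0,0.0024,0.0306,-0.0009,1],[0.0065,-0.127,0,0.0024,0.0306,-0.0009,1],[0.0065,-0.127,-0.01,0.0024,0.0306,-0.0009,1],[0.0065,-0.127,-0.01,0.0024,0.0306,-0.0009,1],[0.0065,-0.127,-0.01,0.0024,0.0306,-0.0009,1],[0.0065,-0.127,-0.01,0.0024,0.0306,-0.0009,1],[0.0065,-0.127,-0.02,0.0024,0.0306,-0.0009,1],[0.0065,-0.127,-0.02,0.0024,0.0306,-0.0009,1],[0.0065,-0.127,-0.02,0.0024,0.0306,-0.0009,1],[0.0065,-0.127,-0.03,0.0024,0.0306,-0.0009,1],[0.0065,-0.127,-0.04,0.0024,0.0306,-0.0009,1],[0.0065,-0.127,-0.04,0.0024,0.0306,-0.0009,1],[0.0065,-0.127,-0.04,0.0024,0.0306,-0.0009,1],[0.0065,-0.127,-0.04,0.0024,0.0306,-0.0009,1],[0.0065,-0.127,-0.04,0.0024,0.0306,-0.0009,1],[0,0,0,0,0,0,1],[0,0,0,0,0,0,1]]}}

```text
clock: 4.97
position: [589.1, -273.0, 166.4]
ee_rot: [0.999, -0.036, 0.037, 0.008]
contact_force: [0.1, 0.5, 0.1]
gripper_width: 85.3
grasp_force: 0.0
```

```bash
python3 st.py; python3 go.py 583.3 -304.7 150 -4 0 1
```

```text
4.975 [ 589.1 -273.   166.4] toolz [ 0.074 -0.019 -0.997] tooly [-0.073 -0.997  0.014] [-0.183  0.438 -0.082  0.007 -0.974  1.678] [0.1 0.5 0.1] 85.3 0.0
[-0.0194, -0.1055, -0.0546] [0.0096, 0.0369, 0.0012]
```

Correct, settle, and check before descending.

Emit:
{"name": "servo_tool", "arguments": {"plan": [[-0.0097,-0.0528,-0.03,0.0048,0.0185,0.0006,1],[-0.0097,-0.0528,-0.03,0.0048,0.0185,0.0006,1],[0,0,0,0,0,0,1]]}}

```text
clock: 5.35
position: [582.9, -304.6, 148.2]
ee_rot: [0.999, -0.035, -0.001, 0.0]
contact_force: [0.5, -0.1, 0.0]
gripper_width: 85.2
grasp_force: 0.0
```

```bash
python3 st.py; python3 go.py 583.3 -304.7 34 -4 0 1; python3 - <<'E'
from h import *
d=grab('side'); W=cloud(d)
z=W[...,2]; g=(z>64)&(z<73)&(W[...,0]>550)&(W[...,0]<620)&(W[...,1]<-285)&(W[...,1]>-330)
print(cv2.minAreaRect(W[g][:,:2].astype(np.float32)))
cv2.imwrite('pics/side2.png',cv2.resize(d['image'][220:400,260:500,::-1],(720,540)))
E
```

```text
5.35 [ 582.9 -304.6  148.2] toolz [-0.001 -0.001 -1.   ] tooly [-0.069 -0.998  0.001] [-2.360e-01  5.030e-01 -1.800e-02  1.000e-03 -1.051e+00  1.736e+00] [ 0.5 -0.1  0. ] 85.2 0.0
[0.0014, -0.0002, -0.3805] [0.0004, -0.0007, -0.0002]
((582.6517333984375, -304.3069152832031), (20.238309860229492, 30.381776809692383), 84.63272094726562)
```

View pics/side2.png

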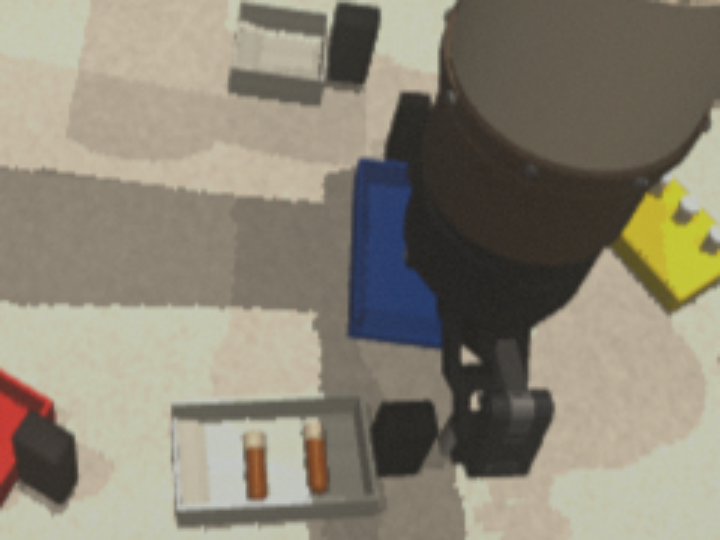

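```bash
python3 - <<'E'
from h import *
d=grab('scene'); W=cloud(d); im=d['image'].astype(int)
for d,W in((d,W),(lambda e:(e,cloud(e)))(dict(np.load('pics/side.npz')))):
    pass
    im=d['image'].astype(int)
    b=(im[...,2]>im[...,0]+40)&(W[...,1]<-80)&(W[...,1]>-300)&(W[...,0]>480)&(W[...,0]<700)
    P=W[b]; print(len(P),P.min(0).round(),P.max(0).round()); print(np.round(cv2.boxPoints(cv2.minAreaRect(P[:,:2].astype(np.float32)))).tolist())
E
```

```text
777 [ 583. -238.   -4.] [ 658. -129.   55.]
[[579.0, -227.0], [634.0, -241.0], [661.0, -139.0], [606.0, -125.0]]
1050 [ 575. -242.   -0.] [ 636. -127.   33.]
[[574.0, -231.0], [628.0, -243.0], [652.0, -136.0], [598.0, -124.0]]
```

Emit:
{"name": "servo_tool", "arguments": {"plan": [[0,0,-0.05,0,0,0,0.6],[0,0,-0.08,0,0,0,0.6],[0,0,-0.08,0,0,0,0.6],[0,0,-0.08,0,0,0,0.6],[0,0,-0.06,0,0,0,0.6],[0,0,-0.03,0,0,0,0.6],[0,0,0,0,0,0,0.4],[0,0,0,0,0,0,0],[0,0,0,0,0,0,0],[0,0,0,0,0,0,0],[0,0,0,0,0,0,0],[0,0,0,0,0,0,0]]}}

```text
clock: 6.95
position: [583.4, -305.8, 35.2]
ee_rot: [0.999, -0.035, -0.0, 0.001]
contact_force: [0.7, -0.2, 3.4]
gripper_width: 19.6
grasp_force: 59.2
```

```bash
python3 st.py
```

```text
6.95 [ 583.4 -305.8   35.2] toolz [-0.    -0.003 -1.   ] tooly [-0.07  -0.998  0.003] [-0.236  0.622 -0.126  0.004 -0.822  1.735] [ 0.7 -0.2  3.4] 19.6 59.2
```

Emit:
{"name": "servo_tool", "arguments": {"plan": [[0,0,0.03,0,0,0,0],[0,0,0.08,0,0,0,0],[0,0,0.12,0,0,0,0],[0,0,0.12,0,0,0,0],[0,0,0.12,0,0,0,0],[0,0,0.12,0,0,0,0],[0,0,0.12,0,0,0,0],[0,0,0.08,0,0,0,0],[0,0,0.03,0,0,0,0],[0,0,0,0,0,0,0]]}}

```text
clock: 8.2
position: [582.1, -305.3, 279.6]
ee_rot: [0.999, -0.035, -0.002, 0.001]
contact_force: [0.6, 0.2, -2.4]
gripper_width: 19.2
grasp_force: 58.6
```

Emit:
{"name": "servo_tool", "arguments": {"plan": [[0,0.05,0,0,0,0,0],[0.002,0.1,0,0,0,0.005,0],[0.002,0.12,0,0,0,0.005,0],[0.002,0.12,0,0,0,0.005,0],[0.002,0.12,0,0,0,0.005,0],[0.002,0.12,0,0,0,0.005,0],[0.002,0.12,0,0,0,0.005,0],[0.002,0.12,0,0,0,0.005,0],[0.002,0.12,0,0,0,0.005,0],[0.002,0.12,0,0,0,0.005,0],[0.002,0.12,0,0,0,0.005,0],[0.002,0.12,0,0,0,0.005,0],[0.002,0.12,0,0,0,0.005,0],[0.002,0.12,0,0,0,0.005,0],[0.002,0.12,0,0,0,0.005,0],[0.002,0.12,0,0,0,0.005,0],[0.002,0.1,0,0,0,0.005,0],[0,0.06,0,0,0,0,0],[0,0,0,0,0,0,0]]}}

```text
clock: 10.58
position: [591.8, 292.5, 279.4]
ee_rot: [0.999, 0.046, -0.002, 0.002]
contact_force: [-1.6, 0.2, -2.5]
gripper_width: 18.8
grasp_force: 58.7
```

```bash
python3 st.py; python3 go.py 595.6 302 270 6 14 4; python3 - <<'E'
from h import *
d=grab('side'); cv2.imwrite('pics/side3.png',cv2.resize(d['image'][0:200,200:520,::-1],(800,500)))
E
```

```text
10.575 [591.8 292.5 279.4] toolz [-0.003 -0.003 -1.   ] tooly [ 0.091 -0.996  0.003] [ 0.704  0.423  0.186  0.    -1.339  0.958] [-1.6  0.2 -2.5] 18.8 58.7
[0.0032, 0.0079, -0.0079] [0.0034, -0.0308, 0.0017]
```

View pics/side3.png

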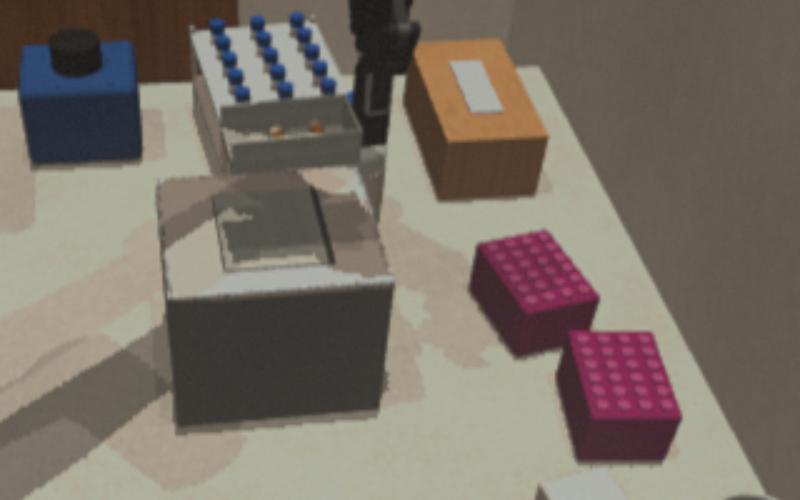

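The scoop is level above the bin with both tubes inside. Next I tilt it to 14° and lower it to just above the flap.

Emit:
{"name": "servo_tool", "arguments": {"plan": [[0.003,0.008,-0.008,0.0034,-0.031,0.0017,0],[0.003,0.008,-0.008,0.0034,-0.031,0.0017,0],[0.003,0.008,-0.008,0.0034,-0.031,0.0017,0],[0.003,0.008,-0.008,0.0034,-0.031,0.0017,0],[0,0,-0.02,0,0,0,0],[0,0,-0.02,0,0,0,0],[0,0,0,0,0,0,0]]}}

```text
clock: 11.5
position: [596.0, 300.5, 257.8]
ee_rot: [0.991, 0.051, 0.122, -0.006]
contact_force: [-0.2, -0.3, -1.7]
gripper_width: 19.2
grasp_force: 58.6
```

```bash
cat > lip.py <<'E'
from h import *
from scipy.spatial.transform import Rotation as R
s=arm.read_state(); r=R.from_quat(s['ee_rot']); B=r*R.from_matrix([[1,0,0],[0,-1,0],[0,0,-1]]).inv()
X=B.apply([1,0,0]); lip=np.array(s['position'])+B.apply([-125,0,-35])
q=R.from_euler('z',-1.1,degrees=True).apply(lip-[554.5,292,160.5])
print('lip in hinge',q.round(1),'tilt',np.degrees(np.arcsin(X[2])).round(1),'yaw',np.degrees(np.arctan2(X[1],X[0])).round(1),'roll',np.degrees(B.apply([0,1,0])[2]).round(1),'F',np.round(s['contact_force'],1),'T',np.round(s['wrist_torque'],2),'j',np.round(s['joints'],2),s['position'].round(1),s['clock'])
E
cat > tgt.py <<'E'
import sys,subprocess; import numpy as np
from scipy.spatial.transform import Rotation as R
# tgt.py lipx lipy lipz(hinge frame) yaw tilt n
x,y,z,yaw,t,n=map(float,sys.argv[1:7])
lip=np.array([554.5,292,160.5])+R.from_euler('z',1.1,degrees=True).apply([x,y,z])
B=R.from_euler('z',yaw,degrees=True)*R.from_euler('y',-t,degrees=True)
p=lip-B.apply([-125,0,-35]); print(p.round(1))
subprocess.run(['python3','go.py',*map(str,p),str(yaw),str(t),str(n)])
E
python3 lip.py; python3 tgt.py -72 0 -17 6 18 4
```

```text
lip in hinge [-70.7  -1.6  32.9] tilt 14.1 yaw 5.9 roll 0.0 F [-0.2 -0.3 -1.7] T [-0.1   0.49 -0.02] j [ 0.77  0.33 -0.1   0.19 -0.96  0.81] [596.  300.5 257.8] 11.5
[-0.005, 0.0011, -0.0353] [0.0009, -0.0085, 0.0003]
[590.  301.9 215.4]
```

Emit:
{"name": "servo_tool", "arguments": {"plan": [[-0.005,0.001,-0.035,0.0009,-0.0085,0.0003,0],[-0.005,0.001,-0.035,0.0009,-0.0085,0.0003,0],[-0.005,0.001,-0.035,0.0009,-0.0085,0.0003,0],[-0.005,0.001,-0.035,0.0009,-0.0085,0.0003,0],[0,0,0,0,0,0,0],[0,0,0,0,0,0,0]]}}

```text
clock: 12.25
position: [590.3, 302.4, 217.2]
ee_rot: [0.986, 0.052, 0.157, -0.009]
contact_force: [-0.6, 0.2, -1.6]
gripper_width: 19.3
grasp_force: 58.8
```

```bash
python3 lip.py; python3 tgt.py -68 0 -30 6 28 3;  python3 tgt.py -60 0 -46 6 47 10
```

```text
lip in hinge [-71.6   0.5 -15.4] tilt 18.1 yaw 6.0 roll 0.1 F [-0.6  0.2 -1.6] T [-0.19  0.91  0.  ] j [ 0.8   0.33 -0.26  0.29 -0.76  0.69] [590.3 302.4 217.2] 12.25
[-0.0115, -0.0021, 0.0032] [0.0029, -0.0287, -0.0002]
[579.9 300.5 220.1]
[-0.0121, -0.0018, 0.0042] [0.0026, -0.0251, -0.0001]
[553.8 297.1 229.8]
```

```bash
python3 tgt.py -70 0 -22 6 21 2
```

```text
[-0.0036, -0.0014, -0.0021] [0.0011, -0.0126, -0.0003]
[588.1 301.5 216. ]
```

Emit:
{"name": "servo_tool", "arguments": {"plan": [[-0.0036,-0.0014,-0.0021,0.0011,-0.0126,-0.0003,0],[-0.0036,-0.0014,-0.0021,0.0011,-0.0126,-0.0003,0],[0,0,0,0,0,0,0],[0,0,0,0,0,0,0]]}}

```text
clock: 12.75
position: [587.9, 301.5, 215.8]
ee_rot: [0.982, 0.051, 0.182, -0.01]
contact_force: [-1.4, -0.7, -1.2]
gripper_width: 19.5
grasp_force: 58.8
```

```bash
python3 lip.py; python3 tgt.py -60 0 -46 6 46 10; python3 - <<'E'
from h import *
d=grab('side'); cv2.imwrite('pics/side4.png',cv2.resize(d['image'][30:180,240:440,::-1],(800,600)))
E
```

```text
lip in hinge [-70.3  -0.  -22.1] tilt 21.0 yaw 6.0 roll 0.0 F [-1.4 -0.7 -1.2] T [-0.22  1.05 -0.04] j [ 0.81  0.31 -0.34  0.38 -0.68  0.6 ] [587.9 301.5 215.8] 12.75
[-0.0107, -0.0014, 0.0043] [0.0023, -0.0217, 0.0]
[555.8 297.3 228.7]
```

View pics/side4.png

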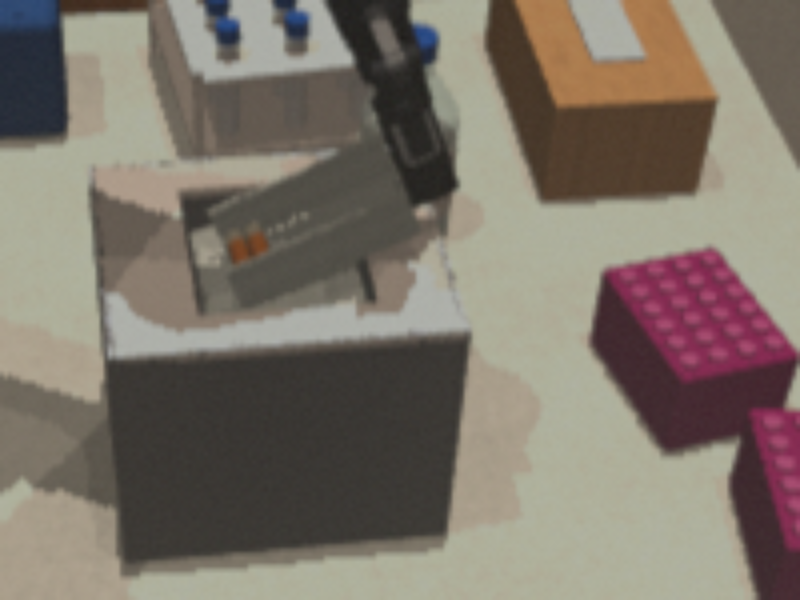

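The lip has pressed the flap down in the slot at (210,260), and both tubes rest against the ramp. I'll tip further.

Emit:
{"name": "servo_tool", "arguments": {"plan": [[-0.0107,-0.0014,0.003,0.0023,-0.0217,0,0],[-0.0107,-0.0014,0.003,0.0023,-0.0217,0,0],[-0.0107,-0.0014,0.0035,0.0023,-0.0217,0,0],[-0.0107,-0.0014,0.004,0.0023,-0.0217,0,0],[-0.0107,-0.0014,0.004,0.0023,-0.0217,0,0],[-0.0107,-0.0014,0.0045,0.0023,-0.0217,0,0],[-0.0107,-0.0014,0.005,0.0023,-0.0217,0,0],[-0.0107,-0.0014,0.005,0.0023,-0.0217,0,0],[-0.0107,-0.0014,0.005,0.0023,-0.0217,0,0],[-0.0107,-0.0014,0.006,0.0023,-0.0217,0,0],[0,0,0,0,0,0,0],[0,0,0,0,0,0,0]]}}

```text
clock: 14.3
position: [554.6, 301.6, 235.6]
ee_rot: [0.921, 0.047, 0.386, -0.016]
contact_force: [-0.2, -1.4, -0.7]
gripper_width: 19.2
grasp_force: 59.2
```

```bash
python3 lip.py; python3 tgt.py -58 0 -53 8 50 4; python3 - <<'E'
from h import *
d=grab('side'); cv2.imwrite('pics/side5.png',cv2.resize(d['image'][30:180,240:440,::-1],(800,600)))
E
```

```text
lip in hinge [-62.2   3.8 -38.5] tilt 45.4 yaw 6.0 roll -0.4 F [-0.2 -1.4 -0.7] T [-0.34  1.68 -0.13] j [ 0.52  0.16 -0.83  2.05 -0.34 -0.81] [554.6 301.6 235.6] 14.3
[-0.0042, -0.0027, -0.0082] [0.002, -0.0098, 0.0052]
[549.5 298.3 225.8]
```

View pics/side5.png

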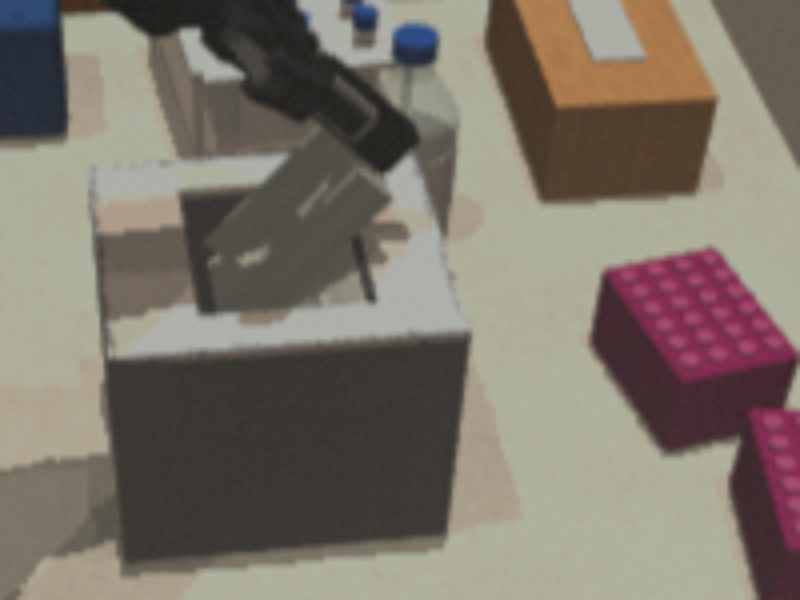

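The scoop looks empty. I'll press the flap further to be sure nothing is caught at its edge, with a bit more yaw to relieve joint 4.

```bash
python3 tgt.py -60 0 -51 11 47 6
```

```text
[-0.0009, 0.0004, -0.006] [0.0009, -0.0022, 0.0078]
[553.1 302.2 224.8]
```

Emit:
{"name": "servo_tool", "arguments": {"plan": [[0,0,0,0,0,0.012,0],[0,0,0,0,0,0.012,0],[-0.001,0,-0.008,0.001,-0.003,0.008,0],[-0.001,0,-0.008,0.001,-0.003,0.008,0],[-0.001,0,-0.008,0.001,-0.003,0.008,0],[-0.001,0,-0.008,0.001,-0.003,0,0],[-0.001,0,-0.008,0.001,-0.002,0,0],[0,0,0,0,0,0,0],[0,0,0,0,0,0,0]]}}

```text
clock: 15.48
position: [549.0, 313.6, 246.1]
ee_rot: [0.92, 0.084, 0.383, -0.023]
contact_force: [-0.5, 0.3, 0.1]
gripper_width: 19.2
grasp_force: 59.3
```

```bash
python3 lip.py; python3 - <<'E'
from h import *
a=grab('side'); W=cloud(a)
from scipy.spatial.transform import Rotation as R
q=R.from_euler('z',-1.1,degrees=True).apply((W.reshape(-1,3)-[554.5,292,160.5])).reshape(W.shape)
im=a['image'].astype(int)
m=(q[...,2]<-8)&(q[...,0]>-98)&(q[...,0]<0)&(abs(q[...,1])<60); print('below top pts',m.sum(), q[m][:,2].min() if m.any() else '')
am=(im[...,0]>im[...,2]+60)&(im[...,0]>im[...,1]+35)&(abs(q[...,0])<150)&(abs(q[...,1])<100); print('amber',am.sum(), q[am][:5])
b=vision.get_image('scene')['image'][120:260,370:510,::-1]
cv2.imwrite('pics/both.png',np.hstack([cv2.resize(a['image'][40:150,255:365,::-1],(400,400)),cv2.resize(b,(400,400))]))
E
```

```text
lip in hinge [-67.4   9.5 -27.7] tilt 45.1 yaw 11.2 roll -1.3 F [-0.5  0.3  0.1] T [-0.25  1.59  0.06] j [ 0.52  0.14 -0.82  2.05 -0.3  -0.74] [549.  313.6 246.1] 15.475
below top pts 442 -38.32450440744549
amber 0 []
```

View pics/both.png

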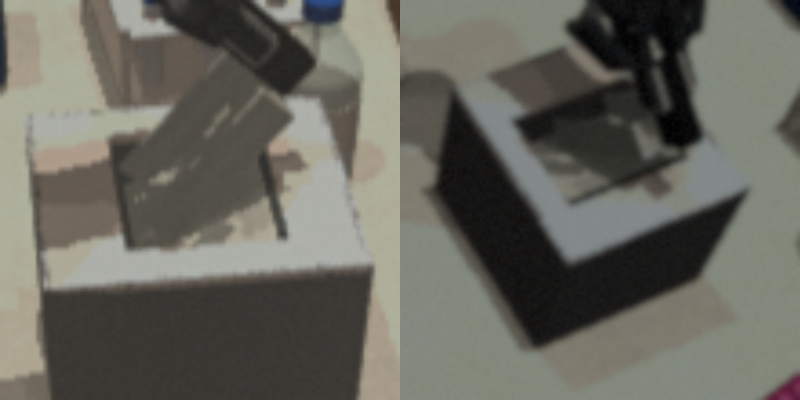

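Joint 4 sits at its range end and the scoop rose. I'll back the tilt off to 41° and press deeper.

```bash
python3 tgt.py -66 4 -28 11 37 5; python3 tgt.py -66 2 -28 11 37 5 >/dev/null
```

```text
[0.0112, -0.0025, -0.007] [-0.0004, 0.0144, 0.0018]
[565.8 309.8 235.7]
```

Emit:
{"name": "servo_tool", "arguments": {"plan": [[0.0112,-0.0025,-0.007,-0.0004,0.0144,0.0018,0],[0.0112,-0.0025,-0.007,-0.0004,0.0144,0.0018,0],[0.0112,-0.0025,-0.007,-0.0004,0.0144,0.0018,0],[0.0112,-0.0025,-0.007,-0.0004,0.0144,0.0018,0],[0.0112,-0.0025,-0.007,-0.0004,0.0144,0.0018,0],[0,0,0,0,0,0,0],[0,0,0,0,0,0,0]]}}

```text
clock: 16.45
position: [565.6, 309.9, 235.6]
ee_rot: [0.944, 0.091, 0.316, -0.03]
contact_force: [0.2, 0.5, -1.1]
gripper_width: 19.5
grasp_force: 59.4
```

```bash
python3 lip.py;  python3 tgt.py -63 2 -40 11 41 5
```

```text
lip in hinge [-66.1   4.1 -28.1] tilt 37.0 yaw 11.0 roll -0.0 F [ 0.2  0.5 -1.1] T [-0.08  1.42  0.01] j [ 0.68  0.17 -0.75  1.39 -0.29 -0.21] [565.6 309.9 235.6] 16.45
[-0.0027, -0.0023, -0.0045] [0.0014, -0.0068, -0.0]
[561.5 306.4 228.9]
```

Emit:
{"name": "servo_tool", "arguments": {"plan": [[-0.0027,-0.0023,-0.0045,0.0014,-0.0068,0,0],[-0.0027,-0.0023,-0.0045,0.0014,-0.0068,0,0],[-0.0027,-0.0023,-0.0045,0.0014,-0.0068,0,0],[-0.0027,-0.0023,-0.006,0.0014,-0.0068,0,0],[-0.0027,-0.0023,-0.006,0.0014,-0.0068,0,0],[0,0,0,0,0,0,0],[0,0,0,0,0,0,0]]}}

```text
clock: 17.32
position: [561.6, 305.6, 227.6]
ee_rot: [0.933, 0.089, 0.348, -0.033]
contact_force: [-1.6, 0.2, -1.3]
gripper_width: 19.2
grasp_force: 59.3
```

```bash
python3 lip.py;  python3 tgt.py -63 2 -47 11 42 4
```

```text
lip in hinge [-63.1   1.3 -41.2] tilt 40.9 yaw 10.9 roll -0.0 F [-1.6  0.2 -1.3] T [-0.45  1.71 -0.03] j [ 0.48  0.17 -0.8   2.01 -0.21 -0.67] [561.6 305.6 227.6] 17.325
[-0.0016, 0.0003, -0.0037] [0.0005, -0.0023, 0.0001]
[559.7 306.  223.2]
```

```bash
python3 tgt.py -66 2 40 8 15 10
```

```text
[0.0125, 0.0009, 0.013] [-0.0037, 0.0223, -0.0025]
[599.1 308.3 266.7]
```

Emit:
{"name": "servo_tool", "arguments": {"plan": [[0.0125,0.0009,0.02,-0.0037,0.0223,-0.0025,0],[0.0125,0.0009,0.02,-0.0037,0.0223,-0.0025,0],[0.0125,0.0009,0.02,-0.0037,0.0223,-0.0025,0],[0.0125,0.0009,0.02,-0.0037,0.0223,-0.0025,0],[0.0125,0.0009,0.02,-0.0037,0.0223,-0.0025,0],[0.0125,0.0009,0.02,-0.0037,0.0223,-0.0025,0],[0.0125,0.0009,0.02,-0.0037,0.0223,-0.0025,0],[0.0125,0.0009,0.02,-0.0037,0.0223,-0.0025,0],[0.0125,0.0009,0.02,-0.0037,0.0223,-0.0025,0],[0.0125,0.0009,0.02,-0.0037,0.0223,-0.0025,0],[0,0,0,0,0,0,0]]}}

```text
clock: 18.7
position: [604.4, 310.1, 290.2]
ee_rot: [0.985, 0.069, 0.161, -0.011]
contact_force: [1.0, -0.4, -2.5]
gripper_width: 19.1
grasp_force: 59.1
```

```bash
python3 lip.py; python3 go.py 585 309 330 -4 0 5; python3 - <<'E'
from h import *
a=grab('side');b=vision.get_image('scene')['image'][120:260,370:510,::-1]
cv2.imwrite('pics/both2.png',np.hstack([cv2.resize(a['image'][20:170,240:390,::-1],(400,400)),cv2.resize(b,(400,400))]))
E
```

```text
lip in hinge [-56.4   4.   56.8] tilt 18.5 yaw 8.1 roll -0.1 F [ 1.  -0.4 -2.5] T [-0.13  0.74 -0.02] j [ 0.79  0.3  -0.1   0.24 -0.93  0.8 ] [604.4 310.1 290.2] 18.7
[-0.0129, -0.0007, 0.0265] [-0.001, 0.0324, -0.0208]
```

View pics/both2.png

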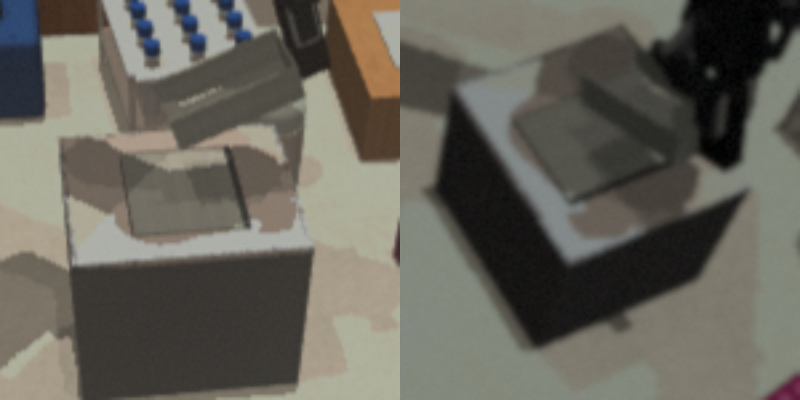

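Both views show an empty scoop, the flap flush and no tubes on top. Taking the scoop back to its own spot.

Emit:
{"name": "servo_tool", "arguments": {"plan": [[-0.0129,-0.0007,0.0265,-0.001,0.0324,-0.0208,0],[-0.0129,-0.0007,0.0265,-0.001,0.0324,-0.0208,0],[-0.0129,-0.0007,0.0265,-0.001,0.0324,-0.0208,0],[-0.0129,-0.0007,0.0265,-0.001,0.0324,-0.0208,0],[-0.0129,-0.0007,0.0265,-0.001,0.0324,-0.0208,0],[0,-0.06,0,0,0,0,0],[0,-0.12,0,0,0,0,0],[0,-0.13,0,0,0,0,0],[0,-0.13,0,0,0,0,0],[0,-0.13,0,0,0,0,0],[0,-0.13,0,0,0,0,0],[0,-0.13,0,0,0,0,0],[0,-0.13,0,0,0,0,0],[0,-0.13,0,0,0,0,0],[0,-0.13,0,0,0,0,0],[0,-0.13,0,0,0,0,0],[0,-0.13,0,0,0,0,0],[0,-0.13,0,0,0,0,0],[0,-0.13,0,0,0,0,0],[0,-0.13,0,0,0,0,0]]}}

```text
clock: 21.3
position: [583.0, -254.3, 329.2]
ee_rot: [0.999, -0.034, -0.0, 0.001]
contact_force: [0.7, 0.2, -0.6]
gripper_width: 19.2
grasp_force: 59.1
```

Emit:
{"name": "servo_tool", "arguments": {"plan": [[0,-0.12,0,0,0,0,0],[0,-0.06,0,0,0,0,0],[0,0,0,0,0,0,0]]}}

```text
clock: 21.68
position: [583.6, -307.8, 329.1]
ee_rot: [0.999, -0.035, -0.001, 0.001]
contact_force: [0.7, 0.6, -1.2]
gripper_width: 19.2
grasp_force: 59.0
```

```bash
python3 st.py; python3 go.py 583.4 -309 60 -4 0 10; python3 - <<'E'
from h import *
d=vision.get_image('side'); W=cloud(d); im=d['image'].astype(int)
am=(im[...,0]>im[...,2]+60)&(im[...,0]>im[...,1]+35)
print('amber px',np.argwhere(am)[::20].tolist()[:12],am.sum())
E
```

```text
21.675 [ 583.6 -307.8  329.1] toolz [-0.002 -0.001 -1.   ] tooly [-0.07  -0.998  0.001] [-2.400e-01  4.040e-01  2.770e-01  1.000e-03 -1.445e+00  1.740e+00] [ 0.7  0.6 -1.2] 19.2 59.0
[-0.0001, -0.0004, -0.0897] [0.0001, -0.0001, 0.0]
amber px [[16, 377], [16, 397], [17, 381], [18, 364], [18, 384], [19, 367], [19, 387], [20, 370], [20, 390], [21, 373], [21, 393], [22, 376]] 3894
```

Emit:
{"name": "servo_tool", "arguments": {"plan": [[0,0,-0.05,0,0,0,0],[0,0,-0.1,0,0,0,0],[0,0,-0.12,0,0,0,0],[0,0,-0.12,0,0,0,0],[0,0,-0.12,0,0,0,0],[0,0,-0.12,0,0,0,0],[0,0,-0.12,0,0,0,0],[0,0,-0.1,0,0,0,0],[0,0,-0.06,0,0,0,0],[0,0,-0.03,0,0,0,0],[0,0,0,0,0,0,0]]}}

```text
clock: 23.1
position: [584.8, -306.8, 47.9]
ee_rot: [0.999, -0.034, -0.0, 0.001]
contact_force: [0.1, 0.1, -1.2]
gripper_width: 19.5
grasp_force: 59.1
```

```bash
python3 st.py; python3 - <<'E'
from h import *
d=grab('side'); W=cloud(d); x,y,z=W[...,0],W[...,1],W[...,2]
w=(x>440)&(x<562)&(y>-345)&(y<-258)&(z>12)&(z<70)
p=W[w]; print(len(p)); 
hi=[(round(float(np.percentile(p[(p[:,0]>a)&(p[:,0]<a+15)][:,2],95)),1)) for a in range(460,560,15)]; print(hi)
cv2.imwrite('pics/place.png',cv2.resize(d['image'][280:400,270:450,::-1],(780,520)))
E
```

```text
23.1 [ 584.8 -306.8   47.9] toolz [-0.001 -0.001 -1.   ] tooly [-0.068 -0.998  0.002] [-0.238  0.61  -0.111  0.002 -0.85   1.739] [ 0.1  0.1 -1.2] 19.5 59.1
2596
[42.8, 42.3, 42.7, 42.9, 42.5, 43.1, 43.2]
```

View pics/place.png

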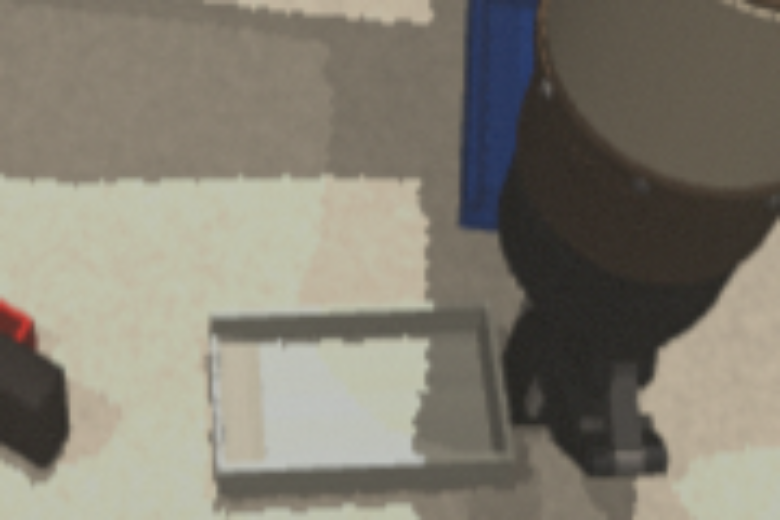

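The scoop is empty and level, about 12.5 mm above the bench. I'll lower it, release and retreat.

Emit:
{"name": "servo_tool", "arguments": {"plan": [[0,0,-0.02,0,0,0,0],[0,0,-0.015,0,0,0,0],[0,0,-0.007,0,0,0,0],[0,0,0,0,0,0,0],[0,0,0,0,0,0,0.35],[0,0,0,0,0,0,0.5],[0,0,0,0,0,0,0.6],[0,0,0,0,0,0,0.6],[0,0,0.05,0,0,0,0.6],[0,0,0.1,0,0,0,0.6],[0,0,0.1,0,0,0,0.6],[0,0,0.1,0,0,0,0.6],[0,0,0.1,0,0,0,0.6],[0,0,0,0,0,0,0.6],[0,0,0,0,0,0,0.6]]}}

```text
clock: 25.02
position: [584.3, -306.8, 170.3]
ee_rot: [0.999, -0.034, -0.0, 0.0]
contact_force: [-0.1, -0.4, -0.9]
gripper_width: 51.2
grasp_force: 0.0
```

```bash
python3 st.py; python3 - <<'E'
from h import *
d=grab('side'); W=cloud(d); x,y,z=W[...,0],W[...,1],W[...,2]
p=W[(x>440)&(x<562)&(y>-345)&(y<-258)&(z>12)&(z<70)]
print([(round(float(np.percentile(p[(p[:,0]>a)&(p[:,0]<a+15)][:,2],95)),1)) for a in range(460,560,15)])
g=W[(z>50)&(z<90)&(x>560)&(x<615)&(y<-285)&(y>-330)]; print('grip top',np.percentile(g[:,2],90))
f=(abs(x-510)<30)&(abs(y-292)<40)&(z>100); print('flap z',np.percentile(z[f],[2,50,98]))
E
```

```text
25.025 [ 584.3 -306.8  170.3] toolz [-0.    -0.001 -1.   ] tooly [-0.069 -0.998  0.001] [-2.380e-01  4.870e-01  1.500e-02  1.000e-03 -1.099e+00  1.740e+00] [-0.1 -0.4 -0.9] 51.2 0.0
[31.8, 31.6, 31.6, 31.2, 31.8, 31.8, 31.1]
grip top 71.45922029241439
flap z [158.89964567 160.94736199 163.24109817]
```

The scoop is level on the bench and released, and the flap is closed and flush. Handing in.

```bash
python3 -c "
from bench import arm; print(arm.job_done())"
```

```text
the job is handed in; nothing more can be done
None
```

I handed the job in at about 25 s. The long scoop is empty and stands level and released on the bench, and the flap is closed. I saw no tubes left in the scoop or on the flap, so both should be in the bin, though no camera view showed its inside; the hand-in returned no verdict.

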